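# Pedal check of a pedal bin

### The arm

A 7-joint arm with a two-finger parallel gripper is mounted at the origin on the work surface. World frame = base frame: x ahead of the robot, y to its left, z up, the work surface at z = 0. Lengths are in m, angles in degrees, forces in N, time in s.
With the tool pointing down it reaches from about 0.425 to 0.875 m from the base axis. Payload 4.7 kg.
Tool frame: the origin (TCP) lies midway between the tips of the shut fingers; the grasp point (between the pads) lies 19 mm behind it; z points along the fingers, x is the direction in which the jaws open and shut, and the axes are right-handed (so a half turn about z gives the same grasp; the last joint's range is limited). The gripper opens to 87 mm and grips with 3 to 60 N. Pads are 19 mm wide; open, the fingers measure 117 mm over their backs; the gripper's body (75 mm by 190 mm) begins 51 mm behind the grasp point.
Start: joints at [75.636, 18.392, -4.016, 83.108, 1.295, 78.541, -3.26], TCP at [0.17, -0.627, 0.198] pointing down, gripper open.
Joint ranges: [-163.93, 163.93], [-17.29, 119.83], [-79.2, 71.16], [3.27, 140.29], [-89.18, 269.18], [5.43, 117.66], [-154.24, 154.24]. Speed limits (degrees/s): [147.25, 147.25, 180, 180, 180, 180, 180].

### API

Orientations are given as [roll, pitch, yaw] about the fixed x, y, z axes, in that order (R = Rz(yaw) Ry(pitch) Rx(roll)).
In Python, from cell import env gives the robot as it stands.
- The arm moves only by the tool carry_out, never from a script. Its argument "plan" is a list of rows, each an object with "grip": the closure, from 0 (fully open) to 1 (shut); "dp": the shift along the tool's x, y, z in m, a list of three; "rotation": the turn, a rotation vector about the tool's x, y, z in degrees, a list of three. In form: [{"grip": grip, "dp": [dx, dy, dz], "rotation": [wx, wy, wz]}, ...]. A call has 1 to 8 rows; each row shifts and turns the pose as measured when the row begins, along the tool's axes as they then stand; what a row does not reach is not made up. A row lasts 1/12 s, in which the tool goes at most 41.7 mm and 7.16 degrees, less where a joint would pass 70% of its speed; a pose out of reach is approached as far as the arm can. A call is refused whole if a number of a shift passes 0.0417 or a number of a turn 7.16, either way. A call with a gripper value outside its range is refused whole. The fingers move at their own pace and stop on an object; "force" is the grip in N (left out, the last holds). Time passes only in rows, so rows that do not move let the fingers close. It gives the time, the measured TCP pose, the force and the opening at its end, in the units of the state.
- env.get_obs(): the state, without advancing time (a new reading comes with each control period).
- env.read_camera(name): name is "scene" or "top"; returns the picture (420x560x3 uint8, red, green, blue); there is no depth.
- env.camera_params(name): a dict with "fx", "fy", "cx", "cy" (pixels), "R" (3x3) and "t" (3): a world point X has camera coordinates R X + t. Camera axes: x right, y down, z forward; pixel columns grow to the right and rows downward; lengths in m; the calibration is good to about 2 mm. A picture is of the moment at which its call begins. camera_params takes no time and is no camera call.
- env.sign_off(): hands the job in, once; it reports no verdict.
The state is a dict: "time_s": time; "qpos": joint angles; "joint_velocities": joint speeds; "effort": joint torques, N m; "tool_pos": TCP position; "tool_rot": TCP orientation; "force": force on the tool from outside, world axes, zero at the start; "wrist_torque": the same for the moment, N m; "grip_width": finger opening in m.
Only numpy, scipy, OpenCV 4.12 (cv2) and the standard library are available. Lean on these libraries where they do the work, as an engineer would, in place of code of your own. Each camera call takes 0.05 s, during which the arm holds its last target. There are 200 camera calls.

### The job

Check the pedal of the stainless steel pedal bin before it goes back on the shelf: press its pedal all the way down so that the lid stands fully open, keep it down for about two seconds, then ease the pedal up slowly so that the lid closes gently without banging, and take the hand away. Work the lid only by its pedal: do not touch the lid, and leave the bin standing where it is. Leave the white bin and the other goods on the bench alone.

Things in the scene. Friction and masses are not known exactly. Their poses are not given: they have to be found in the camera images.
- steel_bin: The bin to check: round pedal bin, brushed stainless steel, black base ring, loose, 1.5 kg. 172 mm across, 258 mm tall, lid shut. Origin: centre of its underside, on the bench. z up; its -x axis points to its front, where the pedal sticks out; the lid's hinge is at the back. Pressing over about 30 N or pushing sideways over about 8 N may tip or slide it.
- steel_pedal_top (a point): Centre of the top of the steel bin's pedal pad: black, ribbed, 32 mm front to back, 48 mm wide, 10 mm thick. Pedal up: 41 mm above the bench, 121 mm in front of the bin's axis, 35 mm out from its wall (the lid is flush with the wall: a thick hand must lean away from the bin to clear it). Fully down: 15 mm above the bench, shifted under 4 mm sideways. Moves with the pedal.
- steel_pedal (a joint): Pedal angle of the steel bin: 0 up (lid shut), 0.28 rad down on a firm stop (lid fully open). The pedal is the front end of a rocking lever; its other end lifts a rod that swings the lid, 4.7 rad per rad. It takes 4 to 6 N at first, 2 to 4 N near the bottom, and springs back when released: let go, the lid slams; raised under about 30 mm/s at the pad, it shuts gently.
- steel_lid: Lid of the steel bin: shallow stainless dome, 175 mm across, 24 mm thick. Origin: on its hinge line at the back, 236 mm above the bench, 90 mm behind the bin's axis. Its z axis is vertical when shut and leans 1.32 rad back when fully open; its front edge then stands about 410 mm above the bench. Not to be touched.
- white_bin: A second pedal bin of the same form and size, painted white with a grey base ring and a black pedal, loose. Origin: centre of its underside; its own -x points to its front, where its pedal sticks out. To be left alone, lid shut.
- white_pedal (a joint): Pedal angle of the white bin: 0 = up, 0.28 = down. Stays up.
- spray_bottle_mid (a point): Clear trigger spray bottle with a blue label and a white trigger head, 76 mm across, 235 mm tall, loose, standing upright; half-way up. To be left alone.
- paper_roll_mid (a point): White paper roll standing on end, 100 mm across, 100 mm tall, loose; half-way up. To be left alone.
- aerosol_can_mid (a point): Red aerosol can with a black band and a white cap, 65 mm across, 220 mm tall, loose, standing upright; half-way up. To be left alone.
Things that resemble listed ones, but are neither listed nor needed, are in the scene too. Several things look just like the part that bears paper_roll_mid: the one meant starts farthest from the robot's base. Of the things that look like the part that bears spray_bottle_mid, take the one that is nearest to the robot's base at the start.

How it is judged (in metres and radians):
On the way, in this order (a step that is already met when the one before it is completed fails the run):
1. the steel bin's pedal is held all the way down, with the lid fully open, for a second and a half (value of joint steel_pedal above 0.25 rad and angle between steel_lid's own z axis and vertical above 1.15 rad), for 1.5 s.
2. the pedal is back up and the lid shut (value of joint steel_pedal below 0.02 rad and angle between steel_lid's own z axis and vertical below 0.1 rad), for 0.2 s.
At the end, for the whole second after the job is handed in: The pedal is up (within 0.02 rad) and the lid shut, the steel bin stands upright and still within 25 mm of where it was, the white bin is within 25 mm of where it was with its pedal up, and spray bottle, roll and can stand upright within 30 mm of where they were (all of step 2 and distance of each of steel_bin, white_bin from where it was at the start of the episode below 0.025 m and angle between steel_bin's own z axis and vertical below 0.05 rad and linear speed of steel_bin below 0.02 m/s and value of joint white_pedal below 0.05 rad and distance of each of spray_bottle_mid, paper_roll_mid, aerosol_can_mid from where it was at the start of the episode below 0.03 m and angle between each of spray_bottle_mid, paper_roll_mid, aerosol_can_mid's own z axis and vertical below 0.2 rad); the robot touches nothing.
It fails at once if the steel bin's lid bangs shut (faster than about 4 rad/s, the pedal 0.85 rad/s, over the last third of its way) (value of joint steel_pedal below 0.09 rad and velocity of joint steel_pedal below -0.85 rad/s).
It fails at once if the lid is touched by the fingers or the arm (contact force between any of the fingers, the arm and steel_lid above 0.5 N).
It fails at once if the steel bin is lifted, tipped or shoved away (distance of steel_bin from where it was at the start of the episode above 0.025 m or height (world z) of steel_bin above 0.01 m or angle between steel_bin's own z axis and vertical above 0.12 rad).
It fails at once if the white bin is pushed or its pedal pressed (distance of white_bin from where it was at the start of the episode above 0.025 m or value of joint white_pedal above 0.05 rad).
It fails at once if other goods are pushed, lifted or knocked over (distance of any of spray_bottle_mid, paper_roll_mid, aerosol_can_mid from where it was at the start of the episode above 0.03 m or angle between any of spray_bottle_mid, paper_roll_mid, aerosol_can_mid's own z axis and vertical above 0.3 rad).
It also fails if it takes over 45 s, if anything falls off the work surface, if the arm or the gripper's body presses on something with over 40 N, if the wrist force passes 120 N, or if a joint passes its speed limit or range.

## Working session

There is one attempt and no reset: what is moved stays moved. The work goes in short steps, Python scripts to look and compute and a tool call to move; the robot and the scene stay as the last step left them, time stands still between calls to the robot, and variables do not carry over. Pictures are saved under pics/ and viewed, about 8 in all and at most 12, crops included, and the job is handed in when it is done.

Besides the shell and the picture viewer there is one more tool, called as a command line: name --argument value ..., lists and objects as JSON in quotes. carry_out: Moves the arm, as the interface text tells. Its arguments: {"type":"object","properties":{"plan":{"type":"array","items":{"type":"object","properties":{"grip":{"type":"number"},"dp":{"type":"array","items":{"type":"number"}},"rotation":{"type":"array","items":{"type":"number"}}}}},"force":{"type":"number"}},"required":["plan"]}

```bash
mkdir -p pics
python3 - <<'E'
from cell import env
import cv2,numpy as np
np.set_printoptions(precision=4,suppress=True)
for n in("scene","top"):
    cv2.imwrite(f"pics/{n}0.png",env.read_camera(n)[:,:,::-1]); print(n,env.camera_params(n))
print(env.get_obs())
E
```

```text
scene {'fx': 380.35472875414405, 'fy': 380.35472875414405, 'cx': 283.0959470820967, 'cy': 208.38829765802606, 'R': array([[ 0.1677,  0.9858,  0.0017],
       [ 0.9325, -0.1581, -0.3249],
       [-0.32  ,  0.0561, -0.9458]]), 't': array([-0.1216, -0.5354,  1.4517])}
top {'fx': 456.7301248900622, 'fy': 456.7301248900622, 'cx': 272.57657646045266, 'cy': 207.7805453176049, 'R': array([[ 0.0154, -0.9998,  0.0093],
       [-0.9924, -0.0164, -0.122 ],
       [ 0.1222, -0.0073, -0.9925]]), 't': array([-0.015 ,  0.6606,  1.2852])}
{'time_s': 0.1, 'qpos': array([75.6358, 18.4354, -4.0153, 83.1674,  1.2969, 78.5411, -3.259 ]), 'joint_velocities': array([ 0.0046, -0.1172,  0.1231, -0.1435, -0.0431, -0.0504,  0.0767]), 'effort': array([  0.0001, -49.2571,  -0.4056, -31.3399,  -0.064 ,   0.0395,
         0.0001]), 'tool_pos': array([ 0.1699, -0.6268,  0.1974]), 'tool_rot': array([179.9926,   0.0986, -74.8251]), 'force': array([-0.1277,  0.0276,  0.1478]), 'wrist_torque': array([ 0.0101, -0.048 , -0.0197]), 'grip_width': 0.08698521121822708}
```

View pics/scene0.png

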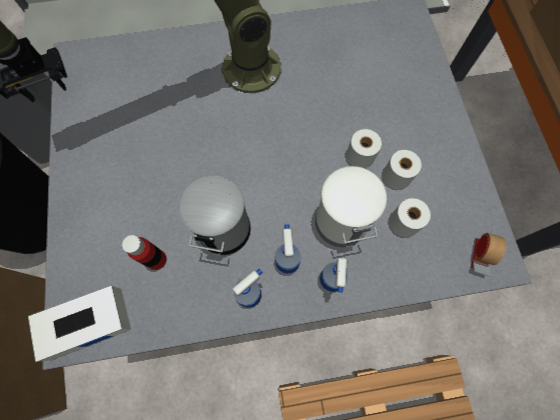

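View pics/top0.png

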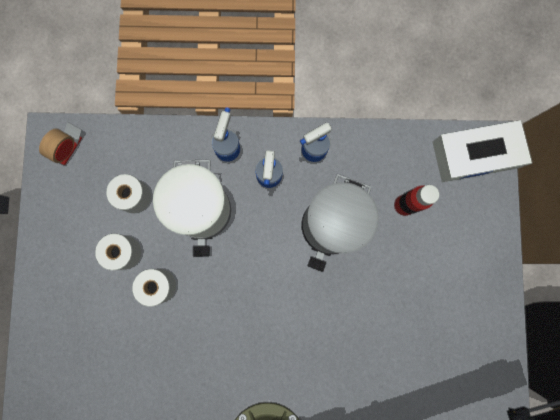

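The scene view has the robot at the top. The steel bin's lid is at scene (213,207) and top (341,217), and its black pedal faces the robot at top (317,264). The white bin is at top (190,200), with its pedal at (201,251). The spray bottle meant is the one nearest the base, at top (269,172). The can is at top (415,200). The steel bin is the grey metallic one; I'll confirm that with a crop.

```bash
cat > h.py <<'E'
from cell import env
import numpy as np,cv2
np.set_printoptions(precision=4,suppress=True)
def back(n,u,v,z):
    c=env.camera_params(n);R=np.array(c['R']);t=np.array(c['t'])
    d=R.T@np.array([(u-c['cx'])/c['fx'],(v-c['cy'])/c['fy'],1]);o=-R.T@t
    return o+d*(z-o[2])/d[2]
E
python3 - <<'E'
from h import *
im=cv2.imread("pics/top0.png")
c=cv2.resize(im[165:285,270:390],None,fx=5,fy=5,interpolation=cv2.INTER_CUBIC); cv2.imwrite("pics/c1.png",c)
roi=im[245:285,295:340].max(2); m=(roi<45).astype(np.uint8)
n,l,s,ce=cv2.connectedComponentsWithStats(m)
for i in range(1,n):
    if s[i,4]>20: print(s[i],ce[i]+[295,245],back("top",*(ce[i]+[295,245]),.041), [p for p in cv2.boxPoints(cv2.minAreaRect(np.argwhere(l==i)[:,::-1].astype(np.float32)))+[295,245]])
print("lid",back("top",341.5,217.5,.25))
print("can",back("top",428,194,.22),"white",back("top",190,200,.25),"wp",back("top",201,251,.041))
E
```

```text
[ 14  13  16  13 124] [316.5806 263.7984] [ 0.5013 -0.1328  0.041 ] [array([308.0274, 265.2603]), array([311.0274, 257.2603]), array([324.8356, 262.4384]), array([321.8356, 270.4384])]
lid [ 0.6138 -0.1713  0.25  ]
can [ 0.6801 -0.3949  0.22  ] white [0.6507 0.199  0.25  ] wp [0.5326 0.1986 0.041 ]
```

View pics/c1.png

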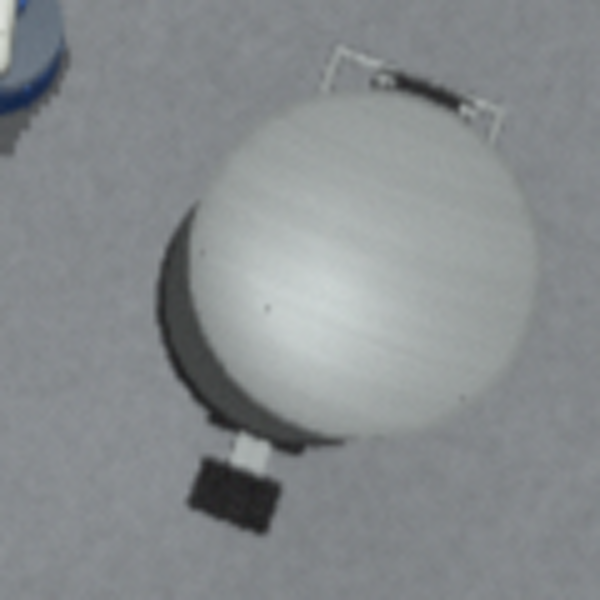

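The crop confirms it: brushed steel lid, black base ring and black pedal, with the pad centre at about top (317,264). That gives (0.501,-0.133), 119 mm from the axis, which matches the description. The front direction is about (-0.94,0.34). I'll shut the fingers and turn the jaw axis to yaw -110, along the pad's width.

carry_out --plan '[{"grip":1,"dp":[0,0,0],"rotation":[0,0,7]},{"grip":1,"dp":[0,0,0],"rotation":[0,0,7]},{"grip":1,"dp":[0,0,0],"rotation":[0,0,7]},{"grip":1,"dp":[0,0,0],"rotation":[0,0,7]},{"grip":1,"dp":[0,0,0],"rotation":[0,0,7]},{"grip":1,"dp":[0,0,0],"rotation":[0,0,3]}]' --force 20

```text
time_s: 0.6
tool_pos: [0.1691, -0.6246, 0.1932]
tool_rot: [179.7, 0.4, -114.0]
force: [-1.1, -0.0, 0.6]
grip_width: 0.0549
```

```bash
cat >> h.py <<'E'
from scipy.spatial.transform import Rotation as Ro
def delta(p,yaw=-110,tilt=0):
    o=env.get_obs();R=Ro.from_euler('xyz',o['tool_rot'],degrees=True)
    g=Ro.from_euler('xyz',[180,0,yaw],degrees=True)*Ro.from_euler('x',tilt,degrees=True)
    print(o['time_s'],o['tool_pos'],o['tool_rot'],'F',o['force'],'q',o['qpos'],'w',o['grip_width'])
    print('dp',R.inv().apply(np.array(p)-o['tool_pos']),'rot',(R.inv()*g).as_rotvec(degrees=True))
E
python3 -c "
from h import *
delta([.42,-.105,.2])"
```

```text
0.6 [ 0.1691 -0.6246  0.1932] [ 179.6678    0.4013 -114.0427] F [-1.0601 -0.0273  0.5622] q [ 71.6589  18.4722   1.0846  83.5946  -0.3668  78.4573 -41.2773] w 0.05488713428894148
dp [-0.5768 -0.0174 -0.0029] rot [ 0.3179  0.4129 -4.0415]
```

carry_out --plan '[{"grip":1,"dp":[-0.036,0,0],"rotation":[0,0,-4]},{"grip":1,"dp":[-0.036,0,0],"rotation":[0,0,0]},{"grip":1,"dp":[-0.036,0,0],"rotation":[0,0,0]},{"grip":1,"dp":[-0.036,0,0],"rotation":[0,0,0]},{"grip":1,"dp":[-0.036,0,0],"rotation":[0,0,0]},{"grip":1,"dp":[-0.036,0,0],"rotation":[0,0,0]},{"grip":1,"dp":[-0.036,0,0],"rotation":[0,0,0]},{"grip":1,"dp":[0,0,0],"rotation":[0,0,0]}]'

```text
time_s: 1.27
tool_pos: [0.2576, -0.3778, 0.1872]
tool_rot: [179.1, 0.7, -110.4]
force: [0.2, -0.8, 0.1]
grip_width: 0.0038
```

```bash
python3 -c "
from h import *
delta([.43,-.107,.18],tilt=22)"
```

```text
1.2667 [ 0.2576 -0.3778  0.1872] [ 179.1096    0.7086 -110.3521] F [ 0.1745 -0.8119  0.1358] q [ 61.2968  -3.452   -8.4427 108.8434  -0.6452  75.7039 -57.3069] w 0.0038398987612462136
dp [-0.3137 -0.0676  0.0101] rot [22.8878  0.6363 -0.4791]
```

carry_out --plan '[{"grip":1,"dp":[-0.036,-0.015,0],"rotation":[0,0,0]},{"grip":1,"dp":[-0.036,-0.015,0],"rotation":[0,0,0]},{"grip":1,"dp":[-0.036,-0.01,0],"rotation":[0,0,0]},{"grip":1,"dp":[-0.036,-0.01,0],"rotation":[0,0,0]},{"grip":1,"dp":[-0.036,-0.005,0],"rotation":[0,0,0]},{"grip":1,"dp":[-0.036,-0.005,0],"rotation":[0,0,0]},{"grip":1,"dp":[-0.036,-0.005,0],"rotation":[0,0,0]},{"grip":1,"dp":[0,0,0],"rotation":[0,0,0]}]'

```text
time_s: 1.93
tool_pos: [0.4074, -0.1571, 0.1875]
tool_rot: [179.1, 0.7, -110.5]
force: [-0.7, 0.5, 0.1]
grip_width: 0.0003
```

```bash
python3 -c "
from h import *
delta([.43,-.107,.18],tilt=22)"
```

```text
1.9333 [ 0.4074 -0.1571  0.1875] [ 179.0937    0.6565 -110.464 ] F [-0.6516  0.4637  0.1421] q [ 47.0413  -6.2123 -26.6591 110.7944  -3.5483  75.6968 -89.0145] w 0.00031865012912572484
dp [-0.0547 -0.0038  0.0081] rot [22.9033  0.5642 -0.5802]
```

carry_out --plan '[{"grip":1,"dp":[-0.03,-0.002,0],"rotation":[6,0,0]},{"grip":1,"dp":[-0.025,-0.002,0],"rotation":[6,0,0]},{"grip":1,"dp":[0,0,0],"rotation":[6,0,0]},{"grip":1,"dp":[0,0,0],"rotation":[6,0,0]},{"grip":1,"dp":[0,0,0],"rotation":[0,0,0]}]'

```text
time_s: 2.35
tool_pos: [0.4366, -0.1128, 0.1829]
tool_rot: [-166.1, 0.1, -110.6]
force: [-0.6, -0.5, -0.3]
grip_width: 0.0004
```

```bash
python3 -c "
from h import *
delta([.505,-.134,.070],tilt=24)"
```

```text
2.35 [ 0.4366 -0.1128  0.1829] [-166.1461    0.1303 -110.6438] F [-0.6347 -0.5188 -0.2756] q [ 24.9857 -17.1732 -13.3096 121.7732  -2.1767  61.2529 -98.0614] w 0.00036755025018059593
dp [-0.004  -0.0424  0.1268] rot [10.1453 -0.0857 -0.6521]
```

carry_out --plan '[{"grip":1,"dp":[0,-0.01,0.03],"rotation":[0,0,0]},{"grip":1,"dp":[0,-0.01,0.03],"rotation":[0,0,0]},{"grip":1,"dp":[0,-0.01,0.03],"rotation":[3,0,0]},{"grip":1,"dp":[0,0,0.01],"rotation":[3,0,0]},{"grip":1,"dp":[0,0,0],"rotation":[2,0,0]},{"grip":1,"dp":[0,0,0],"rotation":[0,0,0]}]'

```text
time_s: 2.85
tool_pos: [0.4902, -0.1307, 0.0904]
tool_rot: [-157.6, 0.1, -110.2]
force: [-0.8, -0.2, -0.5]
grip_width: 0.0003
```

```bash
python3 -c "
from h import *
delta([.505,-.134,.055],tilt=20)
for n in('scene','top'): cv2.imwrite(f'pics/{n}1.png',env.read_camera(n)[:,:,::-1])
cv2.imwrite('pics/c2.png',cv2.resize(cv2.imread('pics/top1.png')[165:315,260:390],None,fx=4,fy=4,interpolation=2))"
```

```text
2.85 [ 0.4902 -0.1307  0.0904] [-157.6492    0.1224 -110.1716] F [-0.76   -0.154  -0.4576] q [  25.8401  -10.4521  -15.7617  130.0807    1.6223   37.969  -101.5033] w 0.000287287193390102
dp [-0.0019 -0.0005  0.0384] rot [-2.351   0.0521 -0.2042]
```

View pics/c2.png

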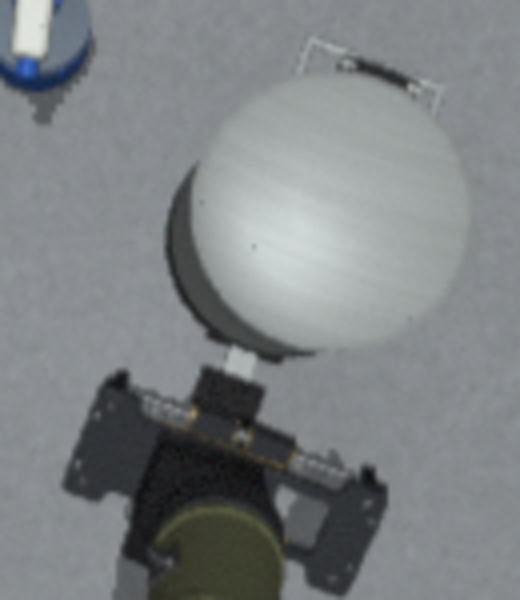

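carry_out --plan '[{"grip":1,"dp":[0,0,0.02],"rotation":[0,0,0]},{"grip":1,"dp":[0,0,0.017],"rotation":[0,0,0]},{"grip":1,"dp":[0,0,0],"rotation":[0,0,0]}]'

```text
time_s: 3.2
tool_pos: [0.5098, -0.1379, 0.0623]
tool_rot: [-157.1, 0.2, -110.2]
force: [-0.9, 0.4, -0.4]
grip_width: 0.0005
```

```bash
python3 -c "
from h import *
delta([.504,-.134,.030],tilt=22)"
```

```text
3.2 [ 0.5098 -0.1379  0.0623] [-157.1472    0.1669 -110.2364] F [-0.9415  0.4456 -0.3616] q [  26.3996   -5.4137  -16.4777  129.782     4.3999   32.9692 -103.8011] w 0.0004894582939329305
dp [-0.0015  0.0188  0.0271] rot [-0.8531  0.0641 -0.2822]
```

carry_out --plan '[{"grip":1,"dp":[-0.001,0.008,0.006],"rotation":[0,0,0]},{"grip":1,"dp":[0,0.006,0.006],"rotation":[0,0,0]},{"grip":1,"dp":[0,0.003,0.006],"rotation":[0,0,0]},{"grip":1,"dp":[0,0.002,0.006],"rotation":[0,0,0]},{"grip":1,"dp":[0,0,0],"rotation":[0,0,0]}]'

```text
time_s: 3.62
tool_pos: [0.5041, -0.1347, 0.0342]
tool_rot: [-156.9, 0.2, -110.3]
force: [-1.0, -0.4, -0.5]
grip_width: 0.0008
```

```bash
python3 -c "
from h import *
delta([.504,-.134,.018],tilt=22)"
```

```text
3.6167 [ 0.5041 -0.1347  0.0342] [-156.934     0.178  -110.2886] F [-1.0097 -0.446  -0.4519] q [  26.4559   -3.5592  -17.1829  132.1308    6.5637   28.7387 -106.3603] w 0.0008187592402176804
dp [-0.0005  0.0067  0.0148] rot [-1.0665  0.0538 -0.3348]
```

No contact force, although contact was expected at z≈0.045, so I'll look.

```bash
python3 -c "
from h import *
a=env.read_camera('top')[:,:,::-1];b=env.read_camera('scene')[:,:,::-1]
cv2.imwrite('pics/c3.png',np.hstack([cv2.resize(a[185:305,280:380],(500,600),interpolation=2),cv2.resize(b[160:280,140:200+0],(300,600),interpolation=2)]))
print(env.get_obs()['force'],env.get_obs()['tool_pos'])"
```

```text
[ 0.99    0.0385 -0.4267] [ 0.5049 -0.1348  0.0353]
```

View pics/c3.png

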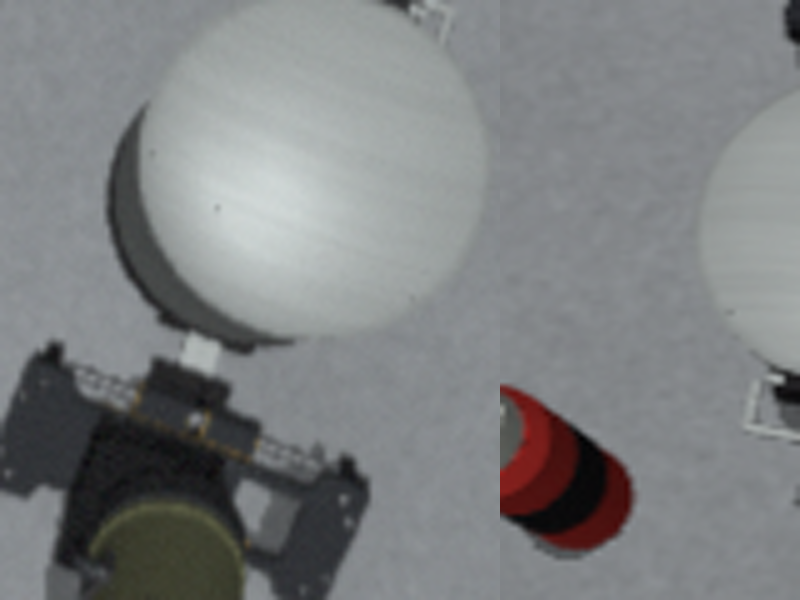

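Run:
```python
from h import *
c=env.camera_params('top');R=np.array(c['R']);t=np.array(c['t'])
def pr(X): q=R@np.array(X)+t; return np.array([c['fx']*q[0]/q[2]+c['cx'],c['fy']*q[1]/q[2]+c['cy']])
o=env.get_obs();T=Ro.from_euler('xyz',o['tool_rot'],degrees=True);p=o['tool_pos']
a=env.read_camera('top')[:,:,::-1].copy();x0,y0,s=295,240,12
cr=cv2.resize(a[y0:y0+50,x0:x0+60],None,fx=s,fy=s,interpolation=2)
cr=cv2.convertScaleAbs(cr,alpha=1.8,beta=20)
for d,col in (([0,0,0],(0,0,255)),([0,-.0095,0],(0,255,0)),([0,.0095,0],(255,0,0)),([0,-.0095,-.07],(0,255,255))):
    q=((pr(p+T.apply(d))-[x0,y0]+.5)*s).astype(int);print(d,p+T.apply(d),q);cv2.circle(cr,tuple(map(int,q)),5,col,2)
f=np.array([-.94,.34,0]);w=np.array([.34,.94,0]);pc=np.array([.5013,-.1328,.041])
P=np.array([((pr(pc+f*i*.016+w*j*.024)-[x0,y0]+.5)*s) for i,j in((1,1),(1,-1),(-1,-1),(-1,1))]).astype(np.int32)
cv2.polylines(cr,[P],True,(255,0,255),1)
cv2.imwrite('pics/c4.png',cr)
```

```text
[0, 0, 0] [ 0.5049 -0.1348  0.0353] [270 276]
[0, -0.0095, 0] [ 0.5131 -0.1379  0.039 ] [285 242]
[0, 0.0095, 0] [ 0.4967 -0.1318  0.0315] [256 310]
[0, -0.0095, -0.07] [ 0.4872 -0.1285  0.1034] [274 353]
```

View pics/c4.png

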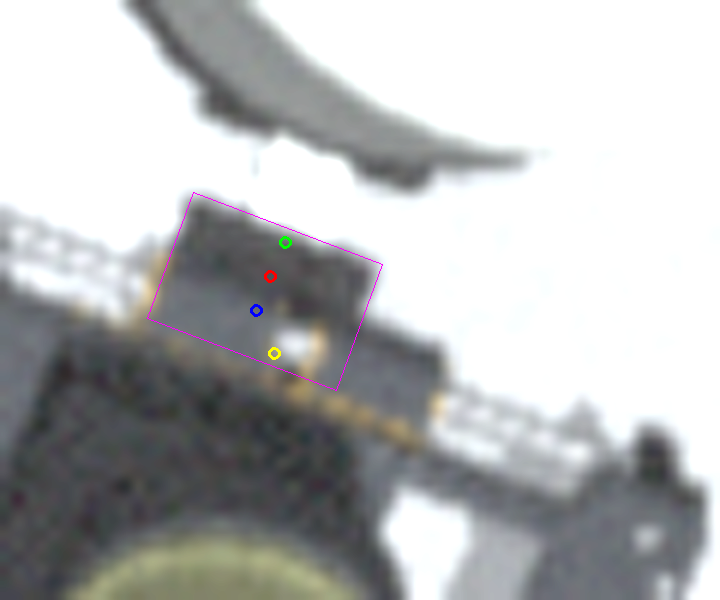

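Run:
```python
from h import *
x0,y0=295,240
def cr(a): 
    a=a[y0:y0+50,x0:x0+50].astype(float); return cv2.resize(np.clip((a/110),0,1)**.6*255,(400,400),interpolation=1).astype(np.uint8)
a=env.read_camera('top')[:,:,::-1]
cv2.imwrite('pics/c5.png',np.hstack([cr(cv2.imread('pics/top0.png')),cr(a)]))
print(env.get_obs()['tool_pos'],env.get_obs()['force'])
```

```text
[ 0.5055 -0.135   0.0359] [-0.0563 -0.4991 -0.7778]
```

View pics/c5.png

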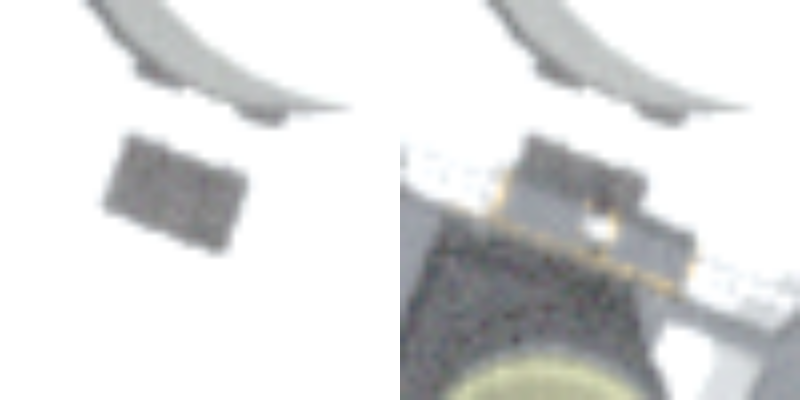

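The pad still looks up, and the gripper body hides the fingertips. I'll test with a small press.

carry_out --plan '[{"grip":1,"dp":[0,0.002,0.005],"rotation":[0,0,0]},{"grip":1,"dp":[0,0.002,0.005],"rotation":[0,0,0]},{"grip":1,"dp":[0,0,0],"rotation":[0,0,0]}]'

```text
time_s: 4.07
tool_pos: [0.507, -0.1354, 0.0257]
tool_rot: [-156.6, 0.2, -110.3]
force: [-0.4, -0.3, 0.0]
grip_width: 0.0003
```

Run:
```python
from h import *
delta([.504,-.134,.018],tilt=22)
a=env.read_camera('top')[:,:,::-1]; b=env.read_camera('scene')[:,:,::-1]
for n,i in(('top',a),('scene',b)):
    d=cv2.absdiff(i,cv2.imread(f'pics/{n}0.png')).max(2)
    print(n,'lid diff',d[170:235,310:375].mean() if n=='top' else d[165:240,175:250].mean())
print(env.get_obs()['effort'],env.get_obs()['wrist_torque'])
cv2.imwrite('pics/c6.png',np.hstack([cv2.resize(a[165:285,280:390],(440,480)),cv2.resize(b[150:270,165:265-15],(340,480))]))
```

```text
4.0667 [ 0.507  -0.1354  0.0257] [-156.6102    0.2078 -110.3003] F [-0.3999 -0.3379  0.0387] q [  26.5183   -2.4183  -17.3734  132.4428    7.8135   27.071  -107.5749] w 0.0003018146987136798
dp [-0.0002  0.0061  0.0058] rot [-1.3904  0.0759 -0.3572]
top lid diff 5.388165680473373
scene lid diff 13.783111111111111
[  0.0049 -23.2      0.2701 -26.3602   0.2792  -1.9985  -0.0358] [ 0.1991  0.4403 -0.0476]
```

View pics/c6.png

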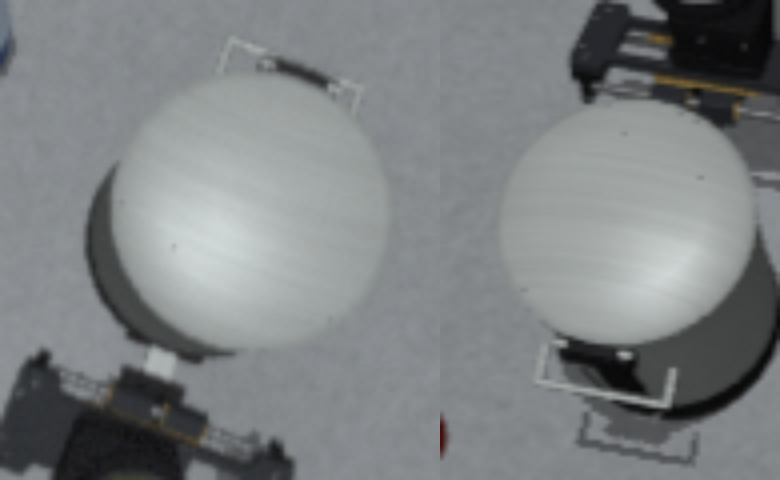

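Run:
```python
from h import *
P=[]
for n in('top','scene'):
    c=env.camera_params(n);K=np.array([[c['fx'],0,c['cx']],[0,c['fy'],c['cy']],[0,0,1]]);P.append(K@np.c_[c['R'],c['t']])
o=env.get_obs();T=Ro.from_euler('xyz',o['tool_rot'],degrees=True);p=o['tool_pos'];print(p)
def tri(a,b):
    X=cv2.triangulatePoints(P[0],P[1],np.array(a,float),np.array(b,float))[:,0];X=X[:3]/X[3]
    q=[(Q@np.r_[X,1])[:2]/(Q@np.r_[X,1])[2] for Q in P];print(X,'tool',T.inv().apply(X-p),'reproj',q)
tri([351.2,281.2],[202.5,173.7])
x0,y0=160,140
cr=lambda n,x0,y0:cv2.resize(env.read_camera(n)[y0:y0+75,x0:x0+100,::-1],(800,600),interpolation=2)
A=cr('top',275,235);B=cr('scene',190,130)
f=lambda a:cv2.resize((np.clip(a/130.,0,1)**.6*255).astype(np.uint8),(800,300))
f=lambda a:(np.clip(cv2.resize(a,(530,397))/130.,0,1)**.6*255).astype(np.uint8)
out=np.zeros((600,800,3),np.uint8)
A=cv2.resize(A,(400,300));B=cv2.resize(B,(400,300))
A=cv2.resize(env.read_camera('top')[240:297,275:375,::-1],(800,300+156-156),interpolation=2) if 0 else A
a=env.read_camera('top')[250:300,280:380,::-1];b=env.read_camera('scene')[145:195,195:295,::-1]
g=lambda i:(np.clip(cv2.resize(i,(600,300),interpolation=2)/130.,0,1)**.6*255).astype(np.uint8)
cv2.imwrite('pics/c7.png',np.vstack([g(a),g(b)]))
```

```text
[ 0.5074 -0.1354  0.0264]
[ 0.4558 -0.2172  0.1016] tool [ 0.0943 -0.0117 -0.0773] reproj [array([349.8471, 281.1142]), array([200.8195, 173.7616])]
```

View pics/c7.png

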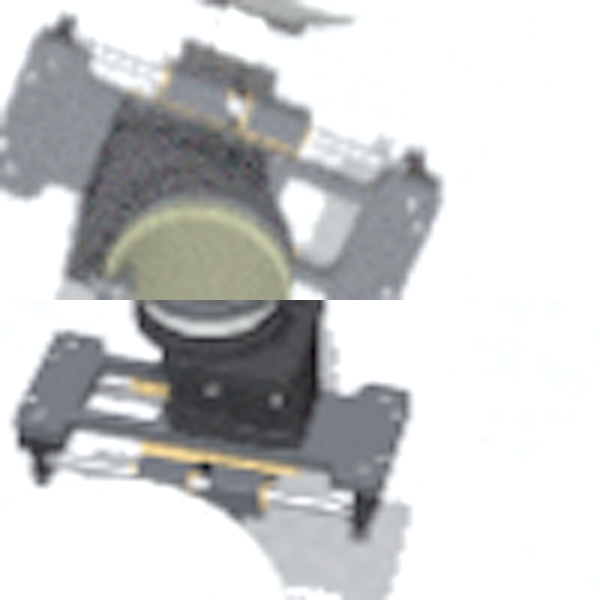

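Run:
```python
from h import *
P=[]
for n in('top','scene'):
    c=env.camera_params(n);K=np.array([[c['fx'],0,c['cx']],[0,c['fy'],c['cy']],[0,0,1]]);P.append(K@np.c_[c['R'],c['t']])
o=env.get_obs();T=Ro.from_euler('xyz',o['tool_rot'],degrees=True);p=o['tool_pos']
def px(X): return [((Q@np.r_[X,1])[:2]/(Q@np.r_[X,1])[2]) for Q in P]
def tri(l,a,b):
    a=[280+a[0]/6,250+a[1]/6];b=[195+b[0]/6,145+(b[1]-300)/6]
    X=cv2.triangulatePoints(P[0],P[1],np.array(a),np.array(b))[:,0];X=X[:3]/X[3]
    print(l,X,'tool',T.inv().apply(X-p),'err',px(X)[0]-a)
tri('knob -y',(413,160),(38,445))
tri('knob +y',(65,25),(365,490))
tri('far -y',(385,300),(70,338))
tri('far +y',(10,185),(403,393))
tri('carrier gap',(237,105),(205,478))
print('t',o['time_s'])
for X in ([.095,-.0375,-.07],[-.095,-.0375,-.07],[.095,.0375,-.07],[-.095,.0375,-.07],[0,0,0],[0,-.01,0],[0,0,-.05]):
    q=px(p+T.apply(X));print(X,'pic',(q[0]-[280,250])*6,(q[1]-[195,145])*6+[0,300])
```

```text
knob -y [ 0.4692 -0.2046  0.1598] tool [ 0.0777 -0.0419 -0.127 ] err [0.1318 0.0054]
knob +y [ 0.5249 -0.0506  0.1703] tool [-0.0862 -0.0447 -0.1365] err [-0.7679 -0.0877]
far -y [ 0.4093 -0.189   0.1553] tool [ 0.0838  0.0164 -0.1474] err [-1.4107 -0.0983]
far +y [ 0.4553 -0.0266  0.1293] tool [-0.0843  0.0391 -0.1282] err [-1.619  -0.2188]
carrier gap [ 0.4916 -0.1287  0.1403] tool [-0.0012 -0.0291 -0.111 ] err [-0.5536 -0.0451]
t 4.3667
[0.095, -0.0375, -0.07] pic [442.455  131.5862] [ 18.8273 515.6344]
[-0.095, -0.0375, -0.07] pic [ 50.6887 -20.6515] [376.8833 578.2562]
[0.095, 0.0375, -0.07] pic [379.3423 270.9844] [ 63.1312 422.1993]
[-0.095, 0.0375, -0.07] pic [ -5.4503 120.677 ] [406.9132 481.3508]
[0, 0, 0] pic [222.0123  69.3989] [219.7387 590.7856]
[0, -0.01, 0] pic [229.5863  51.4707] [214.9752 603.506 ]
[0, 0, -0.05] pic [217.8073 109.271 ] [217.0783 525.4691]
```

carry_out --plan '[{"grip":1,"dp":[0,0.002,0.004],"rotation":[0,0,0]},{"grip":1,"dp":[0,0.002,0.004],"rotation":[0,0,0]},{"grip":1,"dp":[0,0,0],"rotation":[0,0,0]}]'

```text
time_s: 4.62
tool_pos: [0.5088, -0.1357, 0.0193]
tool_rot: [-156.3, 0.2, -110.3]
force: [-1.7, 0.1, 3.9]
grip_width: 0.0005
```

Run:
```python
from h import *
delta([.504,-.134,.018],tilt=22)
o=env.get_obs()
a=env.read_camera('scene')[:,:,::-1]
print(cv2.absdiff(a,cv2.imread('pics/scene1.png')).max(2)[165:240,175:250].mean(),o['wrist_torque'],env.get_obs()['force'])
```

```text
4.6167 [ 0.5088 -0.1357  0.0193] [-156.3123    0.2165 -110.3033] F [-1.716   0.1499  3.8881] q [  26.5336   -1.6     -17.5177  132.7562    8.941    25.7412 -108.6933] w 0.0005395846552847289
dp [ 0.      0.0052 -0.0009] rot [-1.6883  0.0818 -0.3636]
15.186488888888888 [ 0.155   0.4844 -0.0204] [-3.5641  0.1499  3.9536]
```

carry_out --plan '[{"grip":1,"dp":[0,0.001,0.002],"rotation":[0,0,0]},{"grip":1,"dp":[0,0,0],"rotation":[0,0,0]}]'

```text
time_s: 4.83
tool_pos: [0.5093, -0.1359, 0.018]
tool_rot: [-156.3, 0.2, -110.3]
force: [-2.0, 0.1, 5.2]
grip_width: 0.0006
```

Run:
```python
from h import *
a=env.read_camera('scene')[:,:,::-1];b=env.read_camera('top')[:,:,::-1]
cv2.imwrite('pics/scene3.png',a);cv2.imwrite('pics/top3.png',b)
S=lambda i:i[195:240,175:250];T=lambda i:i[175:255,305:385]
for n,f,cur in(('scene',S,a),('top',T,b)):
    i0,i1=[cv2.imread(f'pics/{n}{k}.png') for k in(0,1)]
    print(n,cv2.absdiff(f(i0),f(i1)).mean(),cv2.absdiff(f(i1),f(cur)).mean())
g=lambda i:cv2.resize((np.clip(i/130.,0,1)**.6*255).astype(np.uint8),None,fx=6,fy=6,interpolation=2)
cv2.imwrite('pics/c8.png',np.hstack([g(b[225:300,290:350]),g(a[150:225,190:250])]))
```

```text
scene 3.6663703703703705 10.394271604938272
top 5.015052083333333 11.063177083333333
```

View pics/c8.png

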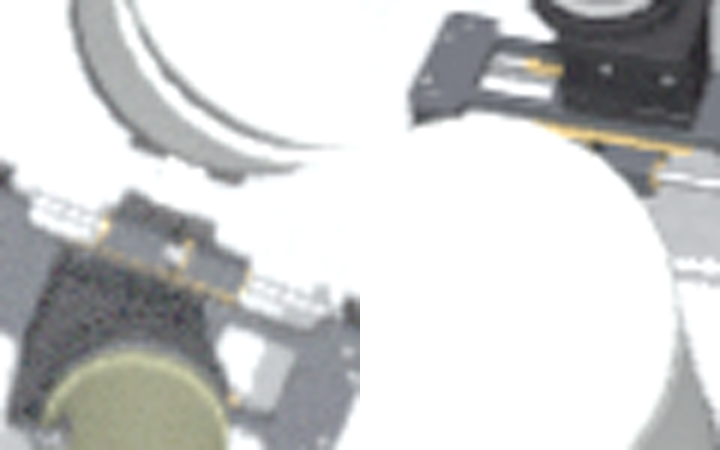

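The lid has started to open (rim gap at (140,60)), so the finger is on the pedal. The actual fingertip contact is about 23 mm higher than the reported TCP implies. I'll keep pressing and watch the force.

carry_out --plan '[{"grip":1,"dp":[0,0.0015,0.004],"rotation":[0,0,0]},{"grip":1,"dp":[0,0.0015,0.004],"rotation":[0,0,0]},{"grip":1,"dp":[0,0.0015,0.004],"rotation":[0,0,0]},{"grip":1,"dp":[0,0,0],"rotation":[0,0,0]}]'

```text
time_s: 5.27
tool_pos: [0.5103, -0.1362, 0.006]
tool_rot: [-156.2, 0.2, -110.3]
force: [-1.4, 0.1, 3.9]
grip_width: 0.0007
```

carry_out --plan '[{"grip":1,"dp":[0,0.0015,0.004],"rotation":[0,0,0]},{"grip":1,"dp":[0,0.001,0.003],"rotation":[0,0,0]},{"grip":1,"dp":[0,0,0],"rotation":[0,0,0]}]'

```text
time_s: 5.52
tool_pos: [0.5112, -0.1365, -0.0013]
tool_rot: [-156.2, 0.2, -110.3]
force: [-1.3, 0.4, 2.6]
grip_width: 0.0007
```

Run:
```python
from h import *
print(env.get_obs()['tool_pos'],env.get_obs()['force'])
a=env.read_camera('scene')[:,:,::-1];b=env.read_camera('top')[:,:,::-1]
cv2.imwrite('pics/c9.png',np.hstack([cv2.resize(b[150:300,270:400],(520,600)),cv2.resize(a[140:290,160:230],(280,600))]))
```

```text
[ 0.5112 -0.1365 -0.0013] [-1.3279  0.4054  2.5956]
```

View pics/c9.png

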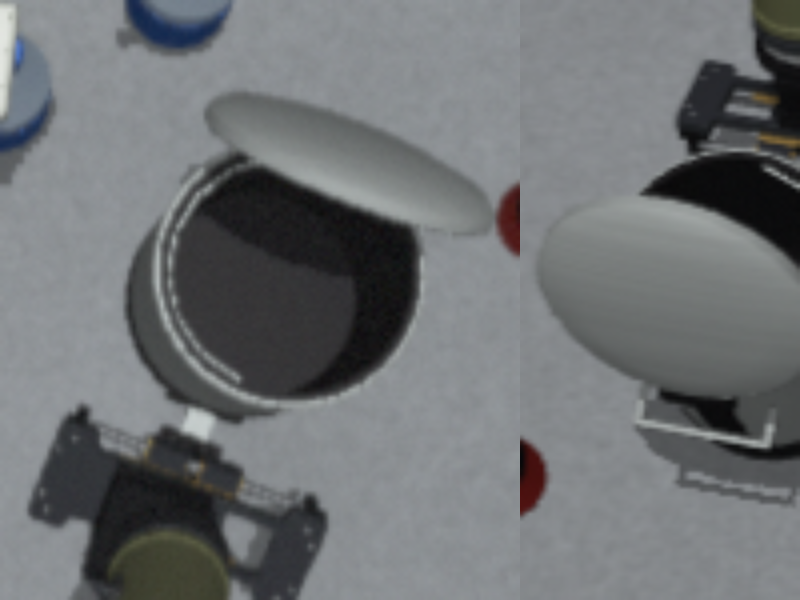

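The lid is well up, about 1.1 rad, with its front edge near (350,170) in the crop. Next I'll press on to the stop.

carry_out --plan '[{"grip":1,"dp":[0,0.001,0.003],"rotation":[0,0,0]},{"grip":1,"dp":[0,0.001,0.003],"rotation":[0,0,0]},{"grip":1,"dp":[0,0,0],"rotation":[0,0,0]}]'

```text
time_s: 5.87
tool_pos: [0.5119, -0.1368, -0.0058]
tool_rot: [-156.1, 0.1, -110.4]
force: [-11.1, 4.4, 21.9]
grip_width: 0.0007
```

Firm stop reached at 22 N, but the side load is 12 N. I'll back off slightly outward and up.

carry_out --plan '[{"grip":1,"dp":[0,0.001,-0.001],"rotation":[0,0,0]},{"grip":1,"dp":[0,0,0],"rotation":[0,0,0]}]'

```text
time_s: 6.03
tool_pos: [0.512, -0.1367, -0.0037]
tool_rot: [-156.0, 0.1, -110.3]
force: [-1.9, 0.1, 1.4]
grip_width: 0.0008
```

carry_out --plan '[{"grip":1,"dp":[0,0.001,0.002],"rotation":[0,0,0]},{"grip":1,"dp":[0,0.0005,0.001],"rotation":[0,0,0]}]'

```text
time_s: 6.2
tool_pos: [0.5125, -0.137, -0.0055]
tool_rot: [-155.9, 0.0, -110.4]
force: [-17.9, 6.9, 28.4]
grip_width: 0.0005
```

carry_out --plan '[{"grip":1,"dp":[0,0.0005,0],"rotation":[0,0,0]}]'

```text
time_s: 6.28
tool_pos: [0.5124, -0.1369, -0.0049]
tool_rot: [-155.8, -0.0, -110.4]
force: [-6.7, 1.5, 10.8]
grip_width: 0.0006
```

carry_out --plan '[{"grip":1,"dp":[0,0.0006,0.0005],"rotation":[0,0,0]}]'

```text
time_s: 6.37
tool_pos: [0.5124, -0.1369, -0.0048]
tool_rot: [-155.8, -0.0, -110.4]
force: [-6.7, 1.9, 11.3]
grip_width: 0.0008
```

Steady at about 11 N on the stop. I'll hold with the same increments.

carry_out --plan '[{"grip":1,"dp":[0,0.0006,0.0005],"rotation":[0,0,0]},{"grip":1,"dp":[0,0.0006,0.0005],"rotation":[0,0,0]},{"grip":1,"dp":[0,0.0006,0.0005],"rotation":[0,0,0]},{"grip":1,"dp":[0,0.0006,0.0005],"rotation":[0,0,0]}]'

```text
time_s: 6.7
tool_pos: [0.5124, -0.137, -0.0049]
tool_rot: [-155.6, -0.1, -110.4]
force: [-8.1, 2.7, 14.1]
grip_width: 0.0005
```

carry_out --plan '[{"grip":1,"dp":[0,0.0006,0.0004],"rotation":[0,0,0]},{"grip":1,"dp":[0,0.0006,0.0004],"rotation":[0,0,0]},{"grip":1,"dp":[0,0.0006,0.0004],"rotation":[0,0,0]},{"grip":1,"dp":[0,0.0006,0.0004],"rotation":[0,0,0]},{"grip":1,"dp":[0,0.0006,0.0004],"rotation":[0,0,0]},{"grip":1,"dp":[0,0.0006,0.0004],"rotation":[0,0,0]},{"grip":1,"dp":[0,0.0006,0.0004],"rotation":[0,0,0]},{"grip":1,"dp":[0,0.0006,0.0004],"rotation":[0,0,0]}]'

```text
time_s: 7.37
tool_pos: [0.5125, -0.1371, -0.0047]
tool_rot: [-155.2, -0.3, -110.4]
force: [-7.0, 2.4, 13.1]
grip_width: 0.0004
```

carry_out --plan '[{"grip":1,"dp":[0,0.0006,0.0004],"rotation":[0,0,0]},{"grip":1,"dp":[0,0.0006,0.0004],"rotation":[0,0,0]},{"grip":1,"dp":[0,0.0006,0.0004],"rotation":[0,0,0]},{"grip":1,"dp":[0,0.0006,0.0004],"rotation":[0,0,0]},{"grip":1,"dp":[0,0.0006,0.0004],"rotation":[0,0,0]},{"grip":1,"dp":[0,0.0006,0.0004],"rotation":[0,0,0]},{"grip":1,"dp":[0,0.0006,0.0004],"rotation":[0,0,0]},{"grip":1,"dp":[0,0.0006,0.0004],"rotation":[0,0,0]}]'

```text
time_s: 8.03
tool_pos: [0.5126, -0.1372, -0.0045]
tool_rot: [-154.8, -0.4, -110.5]
force: [-8.0, 2.2, 13.6]
grip_width: 0.0003
```

carry_out --plan '[{"grip":1,"dp":[0,0.0006,0.0004],"rotation":[0,0,0]},{"grip":1,"dp":[0,0.0006,0.0004],"rotation":[0,0,0]},{"grip":1,"dp":[0,0.0006,0.0004],"rotation":[0,0,0]},{"grip":1,"dp":[0,0.0006,0.0004],"rotation":[0,0,0]},{"grip":1,"dp":[0,0.0006,0.0004],"rotation":[0,0,0]},{"grip":1,"dp":[0,0.0006,0.0004],"rotation":[0,0,0]}]'

```text
time_s: 8.53
tool_pos: [0.5127, -0.1372, -0.0045]
tool_rot: [-154.5, -0.5, -110.5]
force: [-7.4, 3.2, 12.4]
grip_width: 0.0004
```

Run:
```python
from h import *
print(env.get_obs()['tool_pos'],env.get_obs()['force'])
a=env.read_camera('scene')[:,:,::-1];b=env.read_camera('top')[:,:,::-1]
cv2.imwrite('pics/c10.png',np.hstack([cv2.resize(b[150:300,270:400],(520,600)),cv2.resize(a[140:290,160:230],(280,600))]))
```

```text
[ 0.5127 -0.1372 -0.0045] [-7.3571  3.2351 12.4186]
```

View pics/c10.png

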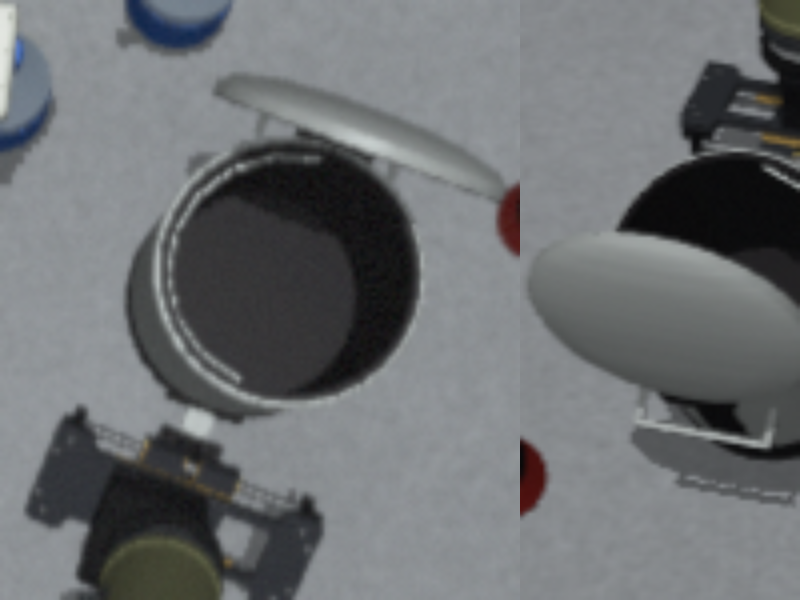

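The lid is fully open, leaning back over the hinge, and the bin hasn't moved. It was held for over 2 s at 11-14 N. Now I'll ease it up at about 15 mm/s.

carry_out --plan '[{"grip":1,"dp":[0,-0.0005,-0.0012],"rotation":[0,0,0]},{"grip":1,"dp":[0,-0.0005,-0.0012],"rotation":[0,0,0]},{"grip":1,"dp":[0,-0.0005,-0.0012],"rotation":[0,0,0]},{"grip":1,"dp":[0,-0.0005,-0.0012],"rotation":[0,0,0]}]'

```text
time_s: 8.97
tool_pos: [0.5122, -0.137, 0.0002]
tool_rot: [-154.6, -0.5, -110.5]
force: [-1.4, -0.1, 1.2]
grip_width: 0.0001
```

carry_out --plan '[{"grip":1,"dp":[0,-0.0005,-0.0012],"rotation":[0,0,0]},{"grip":1,"dp":[0,-0.0005,-0.0012],"rotation":[0,0,0]},{"grip":1,"dp":[0,-0.0005,-0.0012],"rotation":[0,0,0]},{"grip":1,"dp":[0,-0.0005,-0.0012],"rotation":[0,0,0]},{"grip":1,"dp":[0,-0.0005,-0.0012],"rotation":[0,0,0]}]'

```text
time_s: 9.38
tool_pos: [0.5119, -0.1369, 0.007]
tool_rot: [-154.6, -0.5, -110.5]
force: [-1.1, 0.0, 3.6]
grip_width: 0.0004
```

carry_out --plan '[{"grip":1,"dp":[0,-0.0005,-0.0011],"rotation":[0,0,0]},{"grip":1,"dp":[0,-0.0005,-0.0011],"rotation":[0,0,0]},{"grip":1,"dp":[0,-0.0005,-0.0011],"rotation":[0,0,0]},{"grip":1,"dp":[0,-0.0005,-0.0011],"rotation":[0,0,0]},{"grip":1,"dp":[0,-0.0005,-0.0011],"rotation":[0,0,0]}]'

```text
time_s: 9.8
tool_pos: [0.512, -0.137, 0.0141]
tool_rot: [-154.6, -0.5, -110.5]
force: [-2.3, 0.3, 2.8]
grip_width: 0.0004
```

carry_out --plan '[{"grip":1,"dp":[0,-0.0003,-0.0008],"rotation":[0,0,0]},{"grip":1,"dp":[0,-0.0003,-0.0008],"rotation":[0,0,0]},{"grip":1,"dp":[0,-0.0003,-0.0008],"rotation":[0,0,0]},{"grip":1,"dp":[0,-0.0003,-0.0008],"rotation":[0,0,0]}]'

```text
time_s: 10.13
tool_pos: [0.5124, -0.1371, 0.0187]
tool_rot: [-154.5, -0.5, -110.5]
force: [-1.9, -0.4, 3.2]
grip_width: 0.0006
```

carry_out --plan '[{"grip":1,"dp":[0,-0.0003,-0.0008],"rotation":[0,0,0]},{"grip":1,"dp":[0,-0.0003,-0.0008],"rotation":[0,0,0]},{"grip":1,"dp":[0,-0.0003,-0.0008],"rotation":[0,0,0]},{"grip":1,"dp":[0,-0.0003,-0.0008],"rotation":[0,0,0]},{"grip":1,"dp":[0,-0.0003,-0.0008],"rotation":[0,0,0]}]'

```text
time_s: 10.55
tool_pos: [0.5131, -0.1373, 0.0242]
tool_rot: [-154.3, -0.5, -110.5]
force: [-1.2, 0.6, 3.9]
grip_width: 0.0002
```

carry_out --plan '[{"grip":1,"dp":[0,-0.0004,-0.001],"rotation":[0,0,0]},{"grip":1,"dp":[0,-0.0004,-0.001],"rotation":[0,0,0]},{"grip":1,"dp":[0,-0.0004,-0.001],"rotation":[0,0,0]},{"grip":1,"dp":[0,-0.0004,-0.001],"rotation":[0,0,0]},{"grip":1,"dp":[0,-0.0004,-0.001],"rotation":[0,0,0]}]'

```text
time_s: 10.97
tool_pos: [0.5109, -0.1363, 0.028]
tool_rot: [-154.6, -0.5, -110.5]
force: [-0.1, -0.2, 0.6]
grip_width: 0.0009
```

Contact released at z≈0.026. Retreating.

carry_out --plan '[{"grip":1,"dp":[0,0,-0.003],"rotation":[0,0,0]},{"grip":1,"dp":[0,0,-0.006],"rotation":[0,0,0]},{"grip":1,"dp":[0,0,-0.012],"rotation":[0,0,0]},{"grip":1,"dp":[0,0,-0.015],"rotation":[0,0,0]},{"grip":1,"dp":[0,0,-0.015],"rotation":[0,0,0]},{"grip":1,"dp":[0,0,-0.015],"rotation":[0,0,0]},{"grip":1,"dp":[0,0,0],"rotation":[0,0,0]},{"grip":1,"dp":[0,0,0],"rotation":[0,0,0]}]'

```text
time_s: 11.63
tool_pos: [0.4814, -0.1239, 0.0905]
tool_rot: [-154.7, -0.4, -110.4]
force: [-0.4, -0.4, 0.2]
grip_width: 0.0005
```

Run:
```python
from h import *
delta([.5,-.13,.1],tilt=22)
a=env.read_camera('scene')[:,:,::-1];b=env.read_camera('top')[:,:,::-1]
for n,i,s in(('top',b,np.s_[90:250,80:450]),('scene',a,np.s_[195:310,110:450])):
    print(n,cv2.absdiff(i,cv2.imread(f'pics/{n}0.png'))[s].mean(),cv2.absdiff(cv2.imread(f'pics/{n}1.png'),cv2.imread(f'pics/{n}0.png'))[s].mean())
cv2.imwrite('pics/top9.png',b)
cv2.imwrite('pics/c11.png',cv2.resize(b[90:310,180:460],(760,600)))
```

```text
11.6333 [ 0.4814 -0.1239  0.0905] [-154.7422   -0.4261 -110.4157] F [-0.4386 -0.3833  0.1875] q [  23.9954  -13.8119  -15.7704  133.6519    3.4557   35.0865 -104.8688] w 0.0005320049797075334
dp [-0.0007 -0.0217 -0.0002] rot [-3.2562 -0.5571 -0.2101]
top 4.682128378378378 4.565591216216216
scene 3.0394288150042628 3.3694202898550722
```

The image differences are at the noise level of the first two frames, so the lid is shut and nothing has moved. The hand is clear, with force near 0. Handing in.

```bash
python3 -c "
from cell import env
print(env.sign_off())"
```

```text
the job is handed in; nothing more can be done
None
```

I checked the steel bin's pedal and handed the job in at about 11.7 s; no verdict was reported.

- **Press and hold:** I pressed the pedal to its stop and held it there for a little over 2 s at about 11–14 N. The camera showed the lid fully open.
- **Release:** I eased the pedal up at about 10–17 mm/s until contact ended, so the lid should have closed gently. I then drew the hand back clear, and the last wrist force was near 0 N.
- **Final check:** The last pictures differed from the start pictures only by noise. In the areas compared, the lid is shut, the steel bin has not moved and the goods there are in place. I made this check by number only, because the limit of 12 viewed pictures was reached before the final view.

**What disagreed:**
- The fingers met the pedal about 23 mm lower in reported tool height than I expected from the described pedal height. I found the contact by feeling for it with the force reading.
- The side load reached about 12 N, then about 19 N with 28 N down, for one reading each while I was settling on the stop. During the hold it was about 7–8 N. The bin showed no visible shift.

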